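# Put the display tubes in their own cradles

## Robot

A 7-joint arm with a two-finger parallel gripper is mounted at the origin on the work surface. World frame = base frame: x ahead of the robot, y to its left, z up, the work surface at z = 0. Lengths are in mm, angles in rad, forces in N, time in s.
With the tool pointing down it reaches from about 425 to 1025 mm from the base axis. Payload 3.6 kg.
Tool frame: the origin (TCP) lies midway between the tips of the shut fingers; the grasp point (between the pads) lies hold_point_z behind it (hold_point_z is the distance from the TCP to the grasp point, in mm); z points along the fingers, y is the direction in which the jaws open and shut (so a half turn about z gives the same grasp; the last joint's range is limited). The gripper opens to 85 mm and grips with 20 to 120 N. Pads are 22 mm wide; open, the fingers measure 114 mm over their backs; the gripper's body (76 mm by 85 mm) begins 54 mm behind the grasp point. The pads swing forward as they close: fully open they stand 13 mm farther back than shut.
Start: joints at [-1.359, 0.591, 0.048, 1.609, -0.033, 0.943, -0.034], TCP at [217.57, 691.587, 231.302] pointing down, gripper open.
Joint ranges: [-2.69, 2.69], [-0.47, 2.24], [-1.27, 1.36], [0.19, 2.51], [-1.53, 4.68], [0.08, 2.07], [-3.09, 3.09]. Speed limits (rad/s): [2.57, 2.57, 3.14, 3.14, 3.14, 3.14, 3.14].

## Interface

Orientations are given as a rotation vector (axis times angle).
In Python, from bench import * gives the robot as it stands. Calls block until the motion is done:
- move_ptp(position, orientation): joint-space move of the TCP to a pose.
- line_to(position, rotation=None, vel=150, guard=None): straight line of the TCP; rotation=None keeps the orientation; vel is the mean speed in mm/s. With guard (N) it stops when the force on the tool has changed by that much, and returns True; else False.
- movej(angles): joint-space move.
- move_gripper(opening, grasp_force=None): finger opening in mm; grasp_force is the grip in N (None keeps the last); returns when the fingers have stopped.
- dwell(seconds).
- ik(position, orientation): joint angles nearest the present ones, or None.
- read_state(): the state.
- camera(name): name is "scene" or "top" or "wrist"; returns the picture (400x640x3 uint8, red, green, blue); there is no depth.
- camera_info(name): a dict with "K" (3x3 intrinsics, pixels), "xyz" and "attitude" of the camera in the world. Camera axes: x right, y down, z forward; pixel columns grow to the right and rows downward; lengths in mm; the calibration is good to about 2 mm. A picture is of the moment at which its call begins: read the wrist's pose just before it. camera_info takes no time and is no camera call; for the wrist camera it gives the pose at the moment of the call.
A pose or a line that the arm cannot do raises IKError and nothing moves.
- job_done(): hands the job in, once; it reports no verdict.
The state is a dict: "time_s": time; "joint_pos": joint angles; "qd": joint speeds; "joint_efforts": joint torques, N m; "ee_pos": TCP position; "eef_rot": TCP orientation; "contact_force": force on the tool from outside, world axes, zero at the start; "torque": the same for the moment, N m; "opening": finger opening in mm.
Only numpy, scipy, OpenCV 4.12 (cv2) and the standard library are available. Lean on these libraries where they do the work, as an engineer would, in place of code of your own. Each camera call takes 0.05 s, during which the arm holds its last target.

## Task

The slim tube has been put back in the widest cradle of the sloping display stand. Move it to the narrowest cradle, then lay the thick tube from the counter in the widest one; both go cap uphill, foot end down at the stop, lying fully home in the groove. Let each tube settle in its groove before you let go of it, and leave the middle-sized tube and the other things where they are.

Things in the scene. Friction and masses are not known exactly. Their poses are not given: they have to be found in the camera images.
- slim_tube: Beige tube with pale cap, 150 mm long: round barrel 28 mm across (x -75 to +38), then a square cap 28 x 28 mm, 37 mm long, faces along y and z, flush with the barrel. Origin on the axis at mid-length, x towards the cap. Under 0.25 kg. Starts in the widest cradle, cap uphill, foot at the stop, loose sideways by up to 10 mm.
- wide_tube: Beige tube with pale cap, 150 mm long: round barrel 44 mm across (x -75 to +38), then a square cap 44 x 44 mm, 37 mm long, faces along y and z, flush with the barrel. Origin on the axis at mid-length, x towards the cap. Under 0.25 kg. Starts lying on the counter on the robot's right, cap within 60 degrees of pointing to +x, axis 22 mm up.
- mid_tube: Beige tube with pale cap, 150 mm long: round barrel 36 mm across (x -75 to +38), then a square cap 36 x 36 mm, 37 mm long, faces along y and z, flush with the barrel. Origin on the axis at mid-length, x towards the cap. Under 0.25 kg. Already at home in its own cradle; to be left alone.
- slim_cap (a point): Centre of the slim tube's cap end face (its x +75 mm).
- wide_cap (a point): Centre of the thick tube's cap end face (its x +75 mm).
- stand: Frosted base, 190 x 235 x 12 mm, fixed; origin under its centre. Its cradles, 72 mm apart in any order, slope up at 35 degrees, uphill being ahead of the robot, turned 17 to 52 degrees to its right. In the frame of its ..._seat each has two 10 mm thick saddles at x -45 and +35, open between (x -40 to +30), 6 mm slot walls, a plate 12 mm below groove floor, and a foot stop 40 mm wide with its face at x -65, reaching z +18.
- slim_seat: The narrowest of the stand's three cradles, for the 28 mm tube: slot 32 mm wide, walls 14 mm high above the groove floor, then flared at 45 degrees to 21 mm, 7 mm wider each side. Origin on the groove floor, midway across; x uphill along the groove, y across, z square to the slope. A tube against the foot stop has its centre at x +10, z +14 mm.
- mid_seat: The middle-sized of the stand's three cradles, for the 36 mm tube: slot 40 mm wide, walls 18 mm high above the groove floor, then flared at 45 degrees to 25 mm, 7 mm wider each side. Origin on the groove floor, midway across; x uphill along the groove, y across, z square to the slope. A tube against the foot stop has its centre at x +10, z +18 mm.
- wide_seat: The widest of the stand's three cradles, for the 44 mm tube: slot 48 mm wide, walls 22 mm high above the groove floor, then flared at 45 degrees to 29 mm, 7 mm wider each side. Origin on the groove floor, midway across; x uphill along the groove, y across, z square to the slope. A tube against the foot stop has its centre at x +10, z +22 mm.
- spray: Grey upright bottle, 44 mm across, 160 mm tall, standing between the thick tube and the stand. Origin: centre of the underside. Leave alone.
- jar: White cream jar with metal lid, 48 mm across, 45 mm tall, beside the thick tube's cap. Origin: centre of the underside. Leave alone.
- compact: Flat black compact 75 x 60 x 14 mm, beside the thick tube. Origin: centre of the underside. Leave alone.
- lotion: Amber upright bottle, 56 mm across, 150 mm tall, left of the stand. Origin: centre of the underside. Leave alone.
- brush_pot: White pot of brushes, 72 mm across and 100 mm tall, brushes to about 220 mm, left of and behind the stand. Origin: centre of the underside. Leave alone.
- polish: Small clear bottle with black cap, 34 mm across, 65 mm tall, just behind the stand. Origin: centre of the underside. Leave alone.
There are look-alikes about, which are no part of the job. What is shaped like the wide_tube but purple is not meant.

How it is judged:
By the outcome, as a careful person would: the job done as asked, in the order asked, and still so for the second after the job is handed in, with the robot touching nothing.
It also fails if it takes over 67 s, if anything falls off the work surface, if the arm or the gripper's body presses on something with over 40 N, if the wrist force passes 120 N, or if a joint passes its speed limit or range.

## Working session

There is one attempt and no reset: what is moved stays moved. The work goes in short steps, each a Python script; the robot and the scene stay as the last script left them, time stands still between calls to the robot, and variables do not carry over. Pictures are saved under pics/ and viewed, and the job is handed in when it is done.

```bash
ls; mkdir -p pics; python3 - <<'E'
from bench import *
import cv2
s=read_state(); print(s)
for n in ["scene","top","wrist"]:
    i=camera_info(n); print(n,i)
    im=camera(n); cv2.imwrite(f"pics/{n}0.png",im[:,:,::-1])
E
```

```text
pics
{'time_s': 0.0, 'joint_pos': array([-1.35947576,  0.59210961,  0.04826854,  1.6098368 , -0.03328945,
        0.94269308, -0.03374901]), 'qd': array([-0.0013039 ,  0.00060381, -0.00132498,  0.00177348, -0.00044895,
        0.00022276,  0.00109363]), 'joint_efforts': array([ 6.04601109e-05, -5.48689413e+01,  1.54666319e+00, -1.98125911e+01,
        9.41215258e-03,  8.78930732e-03,  4.36620127e-06]), 'ee_pos': array([217.31621752, 690.79189547, 230.14157006]), 'eef_rot': array([-0.47682683, -3.10496725,  0.00350533]), 'contact_force': array([ 0.81371202,  0.13273436, -0.11097075]), 'torque': array([-0.00619525, -0.01724109, -0.04295282]), 'opening': 85.25807260579211}
scene {'K': array([[483.65638959,   0.        , 322.89092941],
       [  0.        , 483.65638959, 210.45254663],
       [  0.        ,   0.        ,   1.        ]]), 'xyz': array([1253.20831705, -876.92154749,  812.60256473]), 'attitude': array([-2.01947411, -0.76415654,  0.43440401])}
top {'K': array([[458.16186156,   0.        , 312.28301775],
       [  0.        , 458.16186156, 208.28165694],
       [  0.        ,   0.        ,   1.        ]]), 'xyz': array([ 263.64571016,  -23.43905154, 1642.1812268 ]), 'attitude': array([-2.11753251,  2.17329856, -0.16815197])}
wrist {'K': array([[301.55132084,   0.        , 324.07111144],
       [  0.        , 301.55132084, 198.98750153],
       [  0.        ,   0.        ,   1.        ]]), 'xyz': array([146.54687822, 713.69488801, 372.91388941]), 'attitude': array([2.32823239, 1.7084921 , 0.25356665])}
```

View pics/top0.png

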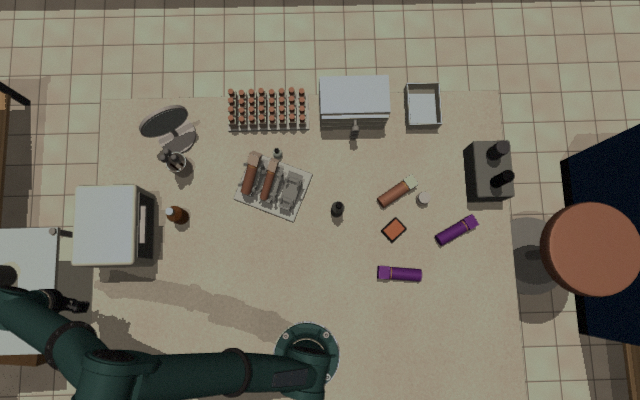

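View pics/scene0.png

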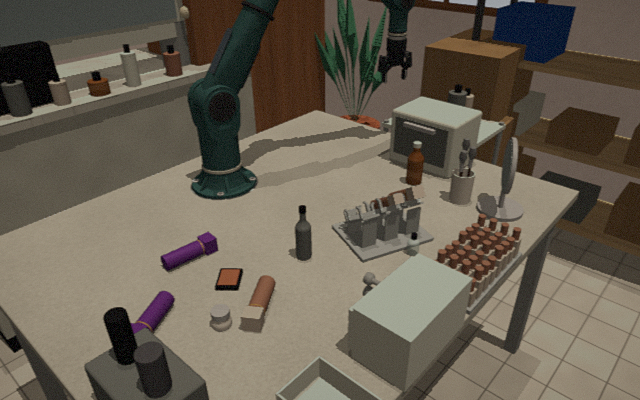

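View pics/wrist0.png

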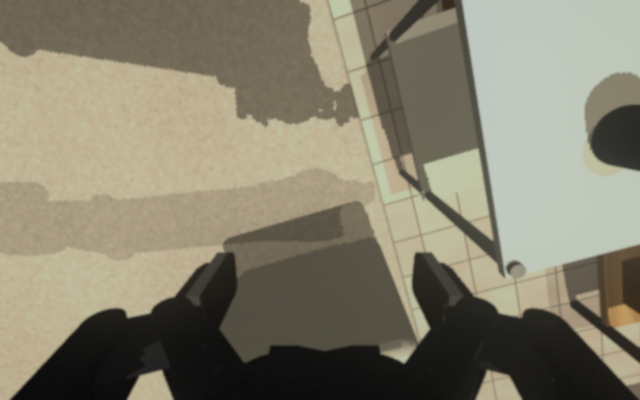

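The top view shows the base at about (306,350), the stand at about (273,190), the thick tube at (396,192) with its cap at (409,183), and purple decoys at (400,274) and (457,230). I'll zoom in on the stand.

```bash
cat > h.py <<'E'
import numpy as np, cv2
from scipy.spatial.transform import Rotation as R
def ray(info,uv):
    K=info["K"]; d=np.linalg.inv(K)@np.array([uv[0],uv[1],1.0]); return info["xyz"],R.from_rotvec(info["attitude"]).as_matrix()@d
def onz(info,uv,z):
    o,d=ray(info,uv); return o+d*(z-o[2])/d[2]
def proj(info,P):
    P=np.atleast_2d(P); M=R.from_rotvec(info["attitude"]).as_matrix()
    c=(P-info["xyz"])@M; q=c@info["K"].T; return q[:,:2]/q[:,2:]
E
python3 - <<'E'
import cv2
a=cv2.imread("pics/top0.png")[140:230,225:325]; cv2.imwrite("pics/tz.png",cv2.resize(a,None,fx=6,fy=6,interpolation=cv2.INTER_CUBIC))
a=cv2.imread("pics/scene0.png")[170:270,320:450]; cv2.imwrite("pics/sz.png",cv2.resize(a,None,fx=6,fy=6,interpolation=cv2.INTER_CUBIC))
E
python3 - <<'E'
from bench import *
from h import *
i=camera_info("top")
for uv in [(273,190),(396,192),(409,183),(337,209),(306,350)]: print(uv,onz(i,uv,22))
E
```

```text
(273, 190) [579.85607504 103.69868438  22.        ]
(396, 192) [ 561.22125368 -338.57247746   22.        ]
(409, 183) [ 593.02759288 -387.29531322   22.        ]
(337, 209) [ 504.84891982 -124.14333954   22.        ]
(306, 350) [20.75323813 -1.5147839  22.        ]
```

View pics/tz.png

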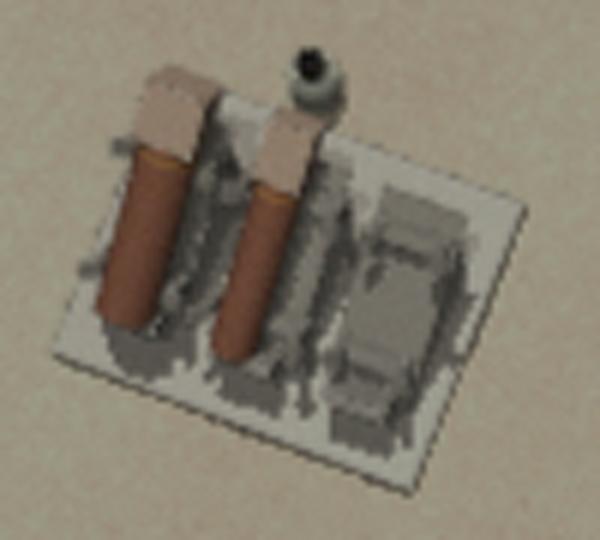

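View pics/sz.png

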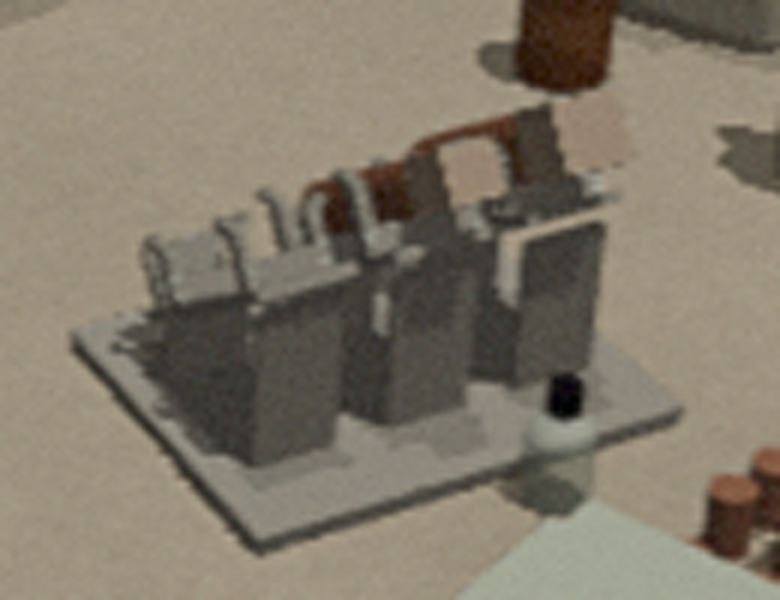

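```bash
python3 - <<'E'
import bench; print([n for n in dir(bench) if not n.startswith('_')])
from bench import *
from h import *
try: print(hold_point_z)
except Exception as e: print(e)
s=read_state(); T=R.from_rotvec(s["eef_rot"]); w=camera_info("wrist")
print("cam in tool", T.inv().apply(w["xyz"]-s["ee_pos"]), (T.inv()*R.from_rotvec(w["attitude"])).as_matrix().round(3))
i=camera_info("top")
c=[onz(i,(x/6+225-.4,y/6+140-.4),12) for x,y in [(525,205),(412,492),(55,355)]]
print(np.round(c,1)); 
c=np.array(c); print(np.linalg.norm(c[0]-c[1]),np.linalg.norm(c[1]-c[2]),"centre",(c[0]+c[2])/2)
v=c[0]-c[1]; print("yaw",np.degrees(np.arctan2(v[1],v[0]))); v=c[2]-c[1]; print(np.degrees(np.arctan2(v[1],v[0]))-90)
# oven height
print("oven-ish",onz(i,(150,190),200),onz(i,(140,265),200))
print(s["time_s"])
E
```

```text
['IKError', 'camera', 'camera_info', 'dwell', 'hold_point_z', 'ik', 'job_done', 'line_to', 'move_gripper', 'move_ptp', 'movej', 'read_state']
18.700000000000003
cam in tool [  74.36099602    0.24004574 -142.68841977] [[-0.    -0.956 -0.294]
 [ 1.    -0.    -0.001]
 [ 0.001 -0.294  0.956]]
[[638.3 -38.6  12. ]
 [464.7  33.5  12. ]
 [553.2 246.4  12. ]]
187.92868067813285 230.57437514603 centre [595.77476922 103.9000122   12.        ]
yaw -22.542542762489596
-22.568454014107388
oven-ish [555.17009736 482.97601391 200.        ] [317.52574831 507.72959713 200.        ]
0.15
```

```bash
cat >> h.py <<'E'
YAW=np.radians(-22.55)
def seatR(yaw=None,tilt=35):
    y=YAW if yaw is None else yaw; a=np.radians(tilt)
    h=np.array([np.cos(y),np.sin(y),0]); z=np.array([0,0,1.])
    u=np.cos(a)*h+np.sin(a)*z; n=-np.sin(a)*h+np.cos(a)*z
    return np.column_stack([u,np.cross(n,u),n])
def toolR(S,up=True):
    u,y,n=S.T
    x=u if up else -u
    return R.from_matrix(np.column_stack([x,np.cross(-n,x),-n]))
E
python3 - <<'E'
from bench import *
from h import *
S=seatR(); C=np.array([596,104,100.])
for up in (True,False):
  for off in ((0,0,60),(0,0,150),(0,0,220),(0,72,0),(0,-72,0),(-60,0,200)):
    q=ik(C+S@np.array(off),toolR(S,up).as_rotvec()); print(up,off,None if q is None else np.round(q,2))
for z in (300,400): print(ik([217,691,z],read_state()["eef_rot"]))
# wide tube top-down
for yw in (-40,-30,-50):
  for up in (1,0):
    q=ik([555,-325,20],toolR(seatR(np.radians(yw),0),up).as_rotvec()); print(yw,up,None if q is None else np.round(q,2))
E
```

```text
True (0, 0, 60) [-0.4   0.5  -0.18  2.33  1.7   0.57  2.17]
True (0, 0, 150) [-0.42  0.32 -0.26  2.34  1.36  0.62  2.45]
True (0, 0, 220) [-0.45  0.19 -0.32  2.33  1.11  0.69  2.65]
True (0, 72, 0) [-0.44  0.64 -0.17  2.18  1.69  0.59  2.17]
True (0, -72, 0) [-0.26  0.59 -0.14  2.4   2.13  0.57  1.87]
True (-60, 0, 200) [-0.55  0.27 -0.33  2.42  1.27  0.7   2.36]
False (0, 0, 60) [-0.8   0.52  0.35  2.35  1.85  0.32 -1.15]
False (0, 0, 150) [-1.23  0.41  0.78  2.37  1.15  0.22 -0.47]
False (0, 0, 220) [-1.23  0.2   0.59  2.36  0.98  0.51 -0.34]
False (0, 72, 0) [-0.33  0.66 -0.33  2.18  1.68  0.68 -0.94]
False (0, -72, 0) [ 0.39  0.85 -1.07  2.37  1.87  1.15 -0.84]
False (-60, 0, 200) [-1.37  0.31  0.69  2.45  1.14  0.38 -0.61]
[-1.36374401  0.53193332  0.05410723  1.54276786 -0.03123452  1.0695081
 -0.0359615 ]
[-1.36880001  0.46807807  0.06272009  1.41669103 -0.02965814  1.25951474
 -0.03759778]
-40 1 [-0.13  1.06  0.99  1.93 -1.19  0.9  -0.76]
-40 0 [ 0.5   0.77 -0.06  1.91  0.1   0.47  1.24]
-30 1 [-0.13  1.06  0.99  1.93 -1.19  0.9  -0.59]
-30 0 [ 0.53  0.77 -0.11  1.91  0.16  0.48  1.36]
-50 1 [-0.13  1.06  0.99  1.93 -1.19  0.9  -0.93]
-50 0 [ 0.48  0.77 -0.02  1.91  0.04  0.47  1.12]
```

```bash
python3 - <<'E'
from bench import *
from h import *
S=seatR(); C=np.array([596,104,100.])
s=read_state()
line_to([260,620,400],vel=400)
print(read_state()["time_s"])
move_ptp(C+S@np.array([-30,0,200]),toolR(S).as_rotvec())
s=read_state(); print(s["time_s"],s["ee_pos"],s["joint_pos"].round(2))
w=camera_info("wrist"); im=camera("wrist"); np.save("wA.npy",w,allow_pickle=True); cv2.imwrite("pics/wA.png",im[:,:,::-1])
E
```

```text
0.7667
2.8583 [467.60089002 158.28540643 246.54533733] [-0.6   0.24 -0.19  2.38  1.21  0.65  2.49]
```

View pics/wA.png

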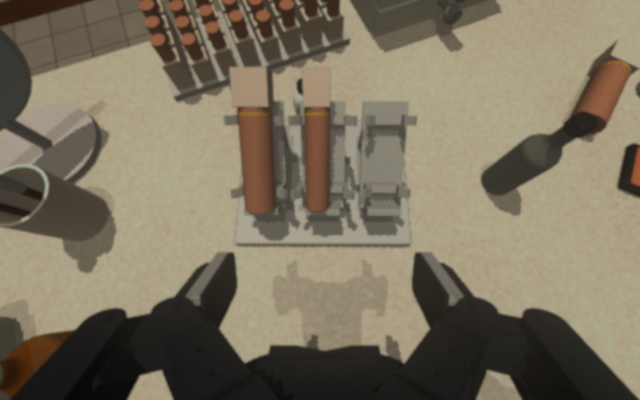

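```bash
python3 - <<'E'
from bench import *
from h import *
S=seatR(); C=np.array([596,104,100.])
line_to(C+S@np.array([-45,-60,130]),vel=200)
s=read_state(); print(s["time_s"],s["ee_pos"],s["joint_pos"].round(2))
w=camera_info("wrist"); im=camera("wrist"); np.save("wB.npy",w,allow_pickle=True); cv2.imwrite("pics/wB.png",im[:,:,::-1])
a=cv2.imread("pics/wA.png")[60:250,225:425]; cv2.imwrite("pics/wAz.png",cv2.resize(a,None,fx=3,fy=3,interpolation=cv2.INTER_CUBIC))
E
```

```text
3.525 [470.32749127  91.88251409 180.72369004] [-0.47  0.35 -0.17  2.51  1.68  0.57  2.1 ]
```

View pics/wB.png

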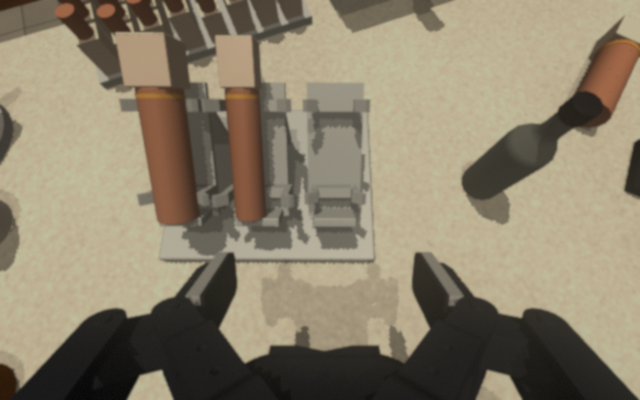

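View pics/wAz.png

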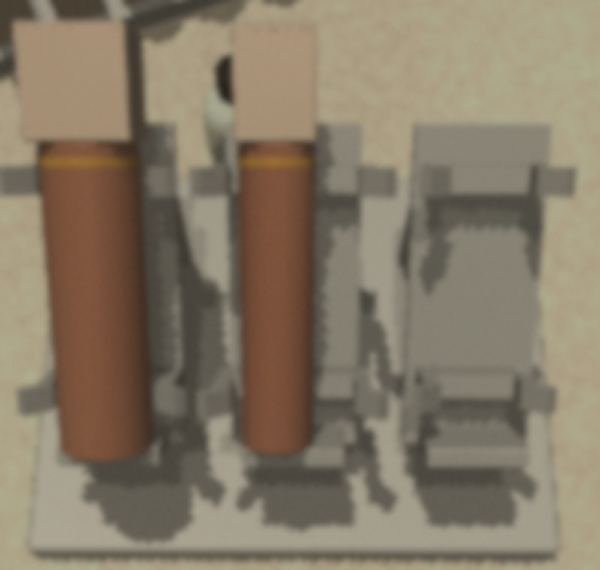

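```bash
python3 - <<'E'
import cv2
a=cv2.imread("pics/wB.png")
cv2.imwrite("pics/wBr.png",cv2.resize(a[70:265,285:390],None,fx=6,fy=3*1,interpolation=cv2.INTER_CUBIC) if 0 else cv2.resize(a[70:250,290:380],None,fx=3.3*2/2,fy=3.3,interpolation=cv2.INTER_CUBIC))
cv2.imwrite("pics/wBl.png",cv2.resize(a[25:245,110:300],None,fx=2.7,fy=2.7,interpolation=cv2.INTER_CUBIC))
A=cv2.imread("pics/wA.png")
cv2.imwrite("pics/wAr.png",cv2.resize(A[90:240,350:425],None,fx=4,fy=4,interpolation=cv2.INTER_CUBIC))
E
```

```text
(no output)
```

View pics/wBr.png

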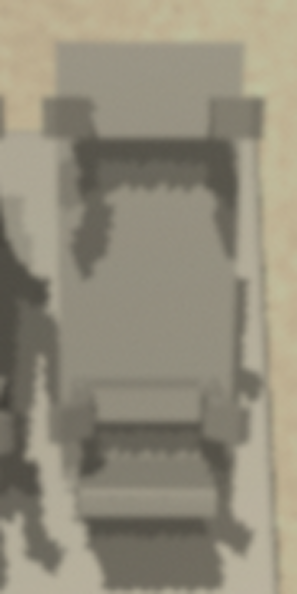

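View pics/wBl.png

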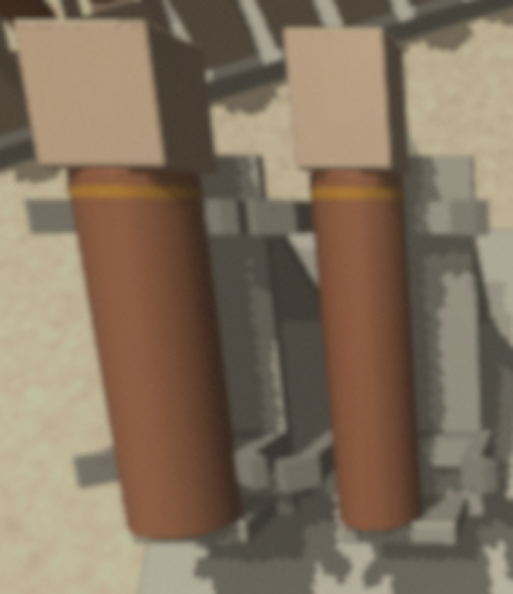

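View pics/wAr.png

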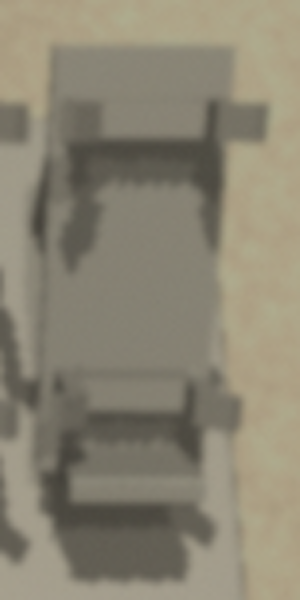

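```bash
cat >> h.py <<'E'
def tri(i1,p1,i2,p2):
    o1,d1=ray(i1,p1); o2,d2=ray(i2,p2); d1=d1/np.linalg.norm(d1); d2=d2/np.linalg.norm(d2)
    A=np.zeros((3,3)); b=np.zeros(3)
    for o,d in ((o1,d1),(o2,d2)):
        M=np.eye(3)-np.outer(d,d); A+=M; b+=M@o
    P=np.linalg.solve(A,b); g=np.linalg.norm((o1-o2)@np.cross(d1,d2)/np.linalg.norm(np.cross(d1,d2)))
    return P,g
E
python3 - <<'E'
from h import *
wA=np.load("wA.npy",allow_pickle=True).item(); wB=np.load("wB.npy",allow_pickle=True).item()
S=seatR(); C=np.array([596,104,100.])
def pa(p): return (p[0]/4+350-.4,p[1]/4+90-.4)
def pb(p): return (p[0]/3.3+290-.35,p[1]/3.3+70-.35)
F={'stopL':((70,473),(80,487)),'stopR':((203,473),(217,487)),
'wingUL':((62,103),(44,97)),'wingUR':((267,103),(264,97)),'wingUL2':((62,140),(44,137)),'wingUR2':((267,141),(264,137)),
'lowFL':((85,411),(95,421)),'lowFR':((186,411),(203,421)),'plateL':((52,46),(55,43)),'plateR':((233,46),(243,43)),
'wingLL':((40,395),(50,410)),'wingLR':((241,395),(250,408))}
# seat nominal coords
N={'stopL':(-65,20,18),'stopR':(-65,-20,18),'wingUL':(40,29,21),'wingUR':(40,-29,21),'wingUL2':(30,29,21),'wingUR2':(30,-29,21),'lowFL':(-50,16,0),'lowFR':(-50,-16,0)}
for k,(a,b) in F.items():
    P,g=tri(wA,pa(a),wB,pb(b)); q=S.T@(P-C)
    print(k,P.round(1),"gap %.1f"%g,"stand",q.round(1), (q-np.array(N[k])).round(1) if k in N else "")
# caps
for n,w,box in (("A",wA,(290,60,340,115)),("B",wB,(210,28,266,95))):
    im=cv2.imread(f"pics/w{n}.png"); x0,y0,x1,y1=box; c=im[y0:y1,x0:x1].astype(int)
    print(n,c[20,20],c[20,-12])
E
```

```text
stopL [521.6  81.   65.3] gap 0.5 stand [-69.  -49.8   5.9] [ -4.  -69.8 -12.1]
stopR [506.5  45.   65.9] gap 0.4 stand [-68.8 -88.8   6.5] [ -3.8 -68.8 -11.5]
wingUL [600.4  56.5 131.6] gap 0.2 stand [ 36.4 -42.2  13. ] [ -3.6 -71.2  -8. ]
wingUR [581.    5.2 129.2] gap 0.0 stand [ 36.4 -97.   10.1] [ -3.6 -68.  -10.9]
wingUL2 [591.9  60.1 128.4] gap 0.3 stand [ 27.  -42.2  15.8] [ -3.  -71.2  -5.2]
wingUR2 [572.1   9.  126.2] gap 0.0 stand [ 26.8 -97.   13.3] [ -3.2 -68.   -7.7]
lowFL [536.2  70.3  71.2] gap 0.1 stand [-51.2 -54.1   0.7] [ -1.2 -70.1   0.7]
lowFR [526.2  40.4  64.5] gap 0.0 stand [-53.2 -85.5  -6.1] [ -3.2 -69.5  -6.1]
plateL [629.6  43.3 111.8] gap 0.1 stand [ 51.2 -43.2 -21.5] 
plateR [609.7  -4.7 111.8] gap 0.1 stand [ 51.3 -95.1 -21.4] 
wingLL [545.   80.7  71.1] gap 1.5 stand [-47.8 -41.1  -1.8] 
wingLR [519.8  31.1  84.1] gap 0.7 stand [-43.9 -96.5  11.3] 
A [121 147 169] [119 144 166]
B [130 158 183] [55 68 77]
```

```bash
python3 - <<'E'
from h import *
wA=np.load("wA.npy",allow_pickle=True).item(); wB=np.load("wB.npy",allow_pickle=True).item()
S=seatR(); C=np.array([596,104,100.])
qs={}
for n,box in (("A",(285,55,345,118)),("B",(205,25,270,98))):
    im=cv2.imread(f"pics/w{n}.png"); x0,y0,x1,y1=box
    c=im[y0:y1,x0:x1]
    h=cv2.cvtColor(c,cv2.COLOR_BGR2HSV); 
    m=((c[:,:,2]>130)&(h[:,:,1]>50)).astype(np.uint8)*255
    m=((c[:,:,2]>(150 if n=="A" else 150))&(c[:,:,2].astype(int)-c[:,:,0]>30)).astype(np.uint8)*255
    cs,_=cv2.findContours(m,cv2.RETR_EXTERNAL,cv2.CHAIN_APPROX_NONE)
    k=max(cs,key=cv2.contourArea); hull=cv2.convexHull(k)
    ap=cv2.approxPolyDP(hull,4,True)[:,0]+[x0,y0]; print(n,cv2.contourArea(k),ap.tolist())
    cv2.imwrite(f"pics/m{n}.png",cv2.resize(np.hstack([c,cv2.merge([m]*3)]),None,fx=5,fy=5))
E
```

```text
A 2275.0 [[344, 55], [344, 100], [285, 117], [285, 70], [327, 55]]
B 2189.0 [[250, 36], [253, 85], [209, 97], [205, 67], [216, 36]]
```

View pics/mA.png

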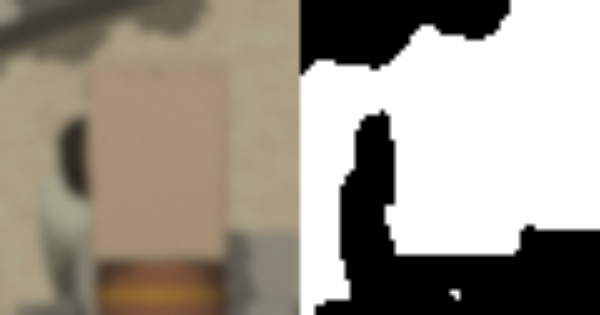

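View pics/mB.png

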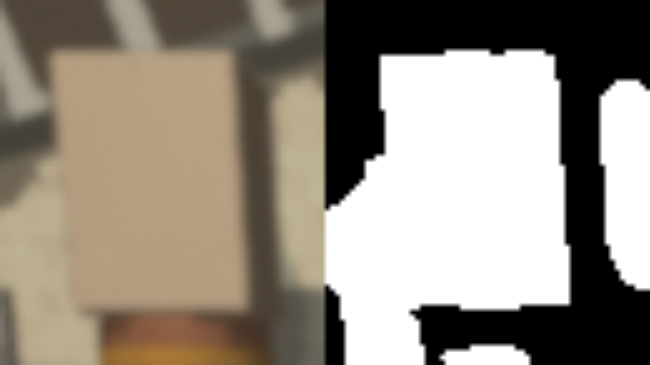

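```bash
python3 - <<'E'
from h import *
wA=np.load("wA.npy",allow_pickle=True).item(); wB=np.load("wB.npy",allow_pickle=True).item()
S=seatR(); C=np.array([596,104,100.])
A=[(90,67),(224,67),(227,258),(92,258)];B=[(50,50),(233,50),(250,308),(77,308)]
Nn=[(85,14,28),(85,-14,28),(48,-14,28),(48,14,28)]
o=[]
for a,b,n in zip(A,B,Nn):
    P,g=tri(wA,(a[0]/5+284.6,a[1]/5+54.6),wB,(b[0]/5+204.6,b[1]/5+24.6)); q=S.T@(P-C); print(P.round(1),round(g,1),q.round(1),(q-n).round(1)); o.append(q-n)
print(np.mean(o,0))
E
```

```text
[654.3 103.6 164.9] 0.1 [81.5 22.  22.2] [-3.5  8.  -5.8]
[646.5  78.3 162.4] 0.5 [82.  -4.3 18.7] [-3.   9.7 -9.3]
[617.5  89.6 143.4] 0.0 [45.6 -5.  21. ] [-2.4  9.  -7. ]
[629.  114.7 142. ] 0.1 [45.7 22.6 19.3] [-2.3  8.6 -8.7]
[-2.79281691  8.80966225 -7.70647918]
```

```bash
python3 - <<'E'
from bench import *
from h import *
C=np.array([596,104,100.]); S=seatR()
for tilt in (35,25):
  T=toolR(seatR(tilt=tilt)).as_rotvec(); t=toolR(seatR(tilt=tilt)).as_matrix()[:,2]
  for name,p in (("slimgrasp",(-8,9,6)),("lift",(-8,9,60)),("lift2",(-8,9,110)),("hov",(-2,-70,60)),("hov2",(-2,-70,80)),("seat",(-2,-70,6)),("seatdown",(-12,-70,6)),("wideh",(-8,2,90))):
    q=ik(C+S@np.array(p)+t*18.7,T); print(tilt,name,None if q is None else q.round(2))
E
```

```text
35 slimgrasp [-0.43  0.65 -0.08  2.29  1.95  0.54  1.94]
35 lift [-0.44  0.54 -0.13  2.32  1.77  0.56  2.09]
35 lift2 [-0.49  0.44 -0.14  2.34  1.58  0.56  2.24]
35 hov [-0.33  0.51 -0.11  2.43  2.01  0.53  1.95]
35 hov2 [-0.34  0.46 -0.11  2.44  1.93  0.52  2.01]
35 seat [-0.32  0.62 -0.05  2.39  2.21  0.54  1.78]
35 seatdown [-0.33  0.63 -0.05  2.41  2.23  0.56  1.75]
35 wideh [-0.46  0.48 -0.14  2.34  1.68  0.56  2.17]
25 slimgrasp [-0.43  0.61  0.01  2.22  1.56  0.31  2.39]
25 lift [-0.42  0.51 -0.06  2.25  1.34  0.37  2.58]
25 lift2 [-0.44  0.42 -0.09  2.26  1.14  0.42  2.75]
25 hov [-0.35  0.47  0.01  2.35  1.6   0.28  2.43]
25 hov2 [-0.36  0.43  0.    2.35  1.47  0.29  2.55]
25 seat [-0.31  0.58  0.02  2.31  1.92  0.28  2.14]
25 seatdown [-0.3   0.59 -0.    2.33  1.96  0.3   2.09]
25 wideh [-0.42  0.45 -0.08  2.27  1.23  0.39  2.67]
```

```bash
cat >> h.py <<'E'
C=np.array([596,104,100.])
def tcp(p,S=None):
    """TCP for grasp point at stand coords p (tool perpendicular to slope)"""
    S=seatR() if S is None else S
    return C+S@np.array(p,float)-S[:,2]*18.7
def snap(n):
    from bench import camera,camera_info
    w=camera_info("wrist"); im=camera("wrist"); np.save(f"{n}.npy",w,allow_pickle=True); cv2.imwrite(f"pics/{n}.png",im[:,:,::-1])
E
python3 - <<'E'
from bench import *
from h import *
line_to(tcp((-8.2,8.8,75)),vel=200)
move_gripper(50,40)
snap("wC")
print(line_to(tcp((-8.2,8.8,6.5)),vel=120,guard=12))
s=read_state(); print(s["time_s"],s["contact_force"],s["opening"]); snap("wD")
E
```

```text
False
5.475 [-0.19801563  0.2242723   0.36928457] 50.21645318523434
```

View pics/wC.png

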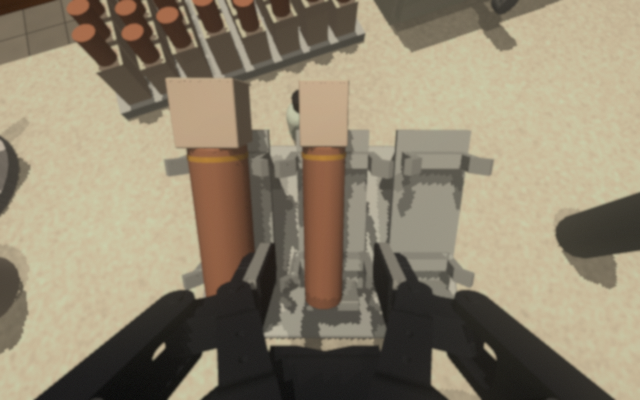

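View pics/wD.png

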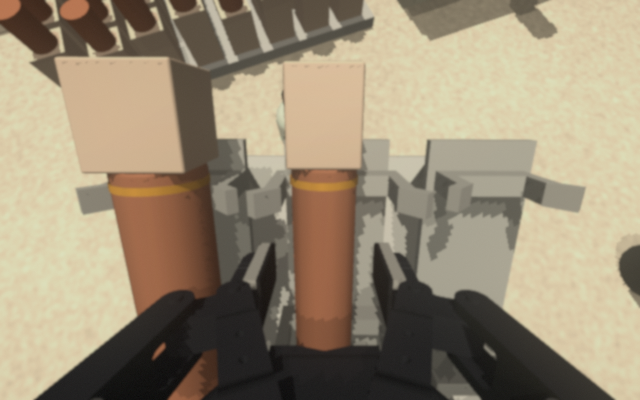

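```bash
python3 - <<'E'
from bench import *
from h import *
move_gripper(20,40)
s=read_state(); print(s["time_s"],s["contact_force"].round(1),s["opening"])
line_to(tcp((-7,8.8,66)),vel=150)
s=read_state(); print(s["time_s"],s["contact_force"].round(1),s["opening"])
line_to(tcp((-3,-70,66)),vel=200)
s=read_state(); print(s["time_s"],s["contact_force"].round(1),s["opening"],s["ee_pos"]-tcp((-3,-70,66))); snap("wE")
E
```

```text
5.85 [-3.5  0.9  5.7] 26.680333974070024
6.4 [ 0.1 -0.4 -0.3] 26.819295325858896
6.9417 [-0.1 -0.4 -1.3] 26.875155408631585 [ 0.23510831 -0.6228355  -0.70573854]
```

View pics/wE.png

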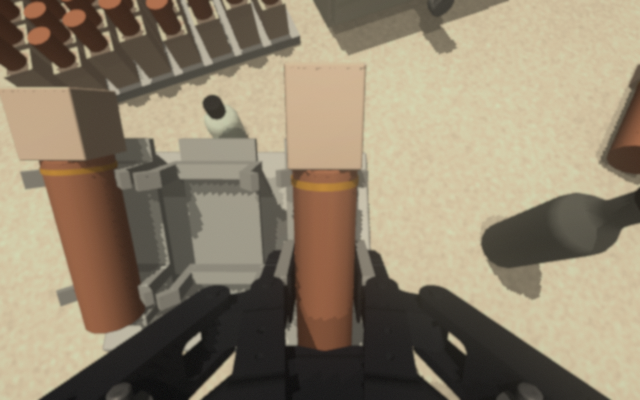

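```bash
python3 - <<'E'
from h import *
S=seatR()
o=np.array([-3.2,-70,-8.5])
def box(y):
    return [(40,y,21),(30,y,21)]
for n in ("wC","wD"):
    w=np.load(n+".npy",allow_pickle=True).item(); im=cv2.imread(f"pics/{n}.png")
    for oo,hw,zt,col in ((o,16,14,(0,0,255)),(o+[0,72,0],24,22,(0,255,0)),(o+[0,144,0],20,18,(255,0,0))):
        for y in (hw,-hw):
            for x in (40,30):
                for z,yy in ((0,y),(zt,y),(zt+7,y+np.sign(y)*7),(zt+7,y+np.sign(y)*13)):
                    p=proj(w,C+S@(oo+np.array([x,yy,z])))[0]; cv2.circle(im,tuple(int(round(v*8)) for v in p),8,col,-1,cv2.LINE_AA,3)
        
    cv2.imwrite(f"pics/{n}p.png",cv2.resize(im[100:260,60:600] if n=="wD" else im[110:210,140:510],None,fx=1.45 if n=="wD" else 2.1,fy=1.45 if n=="wD" else 2.1,interpolation=cv2.INTER_CUBIC))
E
```

```text
(no output)
```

View pics/wCp.png

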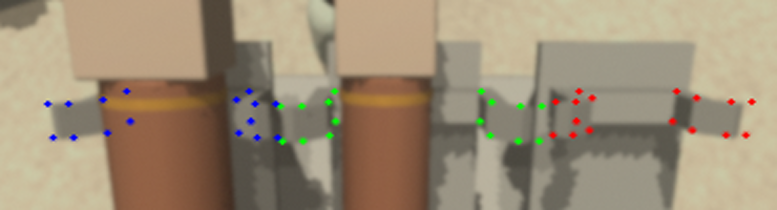

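View pics/wDp.png

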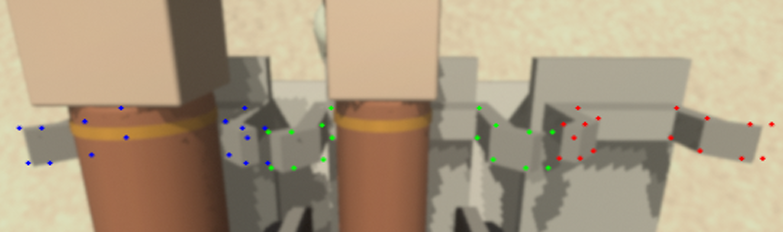

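```bash
python3 - <<'E'
from bench import *
from h import *
S=seatR()
def rep(t):
    s=read_state(); p=S.T@(s["ee_pos"]-C)+[0,0,18.7]; print(t,s["time_s"],"F stand",(S.T@s["contact_force"]).round(1),"pos",p.round(1),s["opening"].round(1))
line_to(tcp((-3,-70,25)),vel=150); rep("above")
print(line_to(tcp((-3,-70,2)),vel=40,guard=8)); rep("down")
s=read_state(); p=S.T@(s["ee_pos"]-C)+[0,0,18.7]
print(line_to(tcp((-16,-70,p[2])),vel=40,guard=8)); rep("slid")
snap("wF")
E
```

```text
Traceback (most recent call last):
AttributeError: 'float' object has no attribute 'round'
```

```bash
cat >> h.py <<'E'
def rep(t):
    from bench import read_state
    S=seatR(); s=read_state(); p=S.T@(s["ee_pos"]-C)+[0,0,18.7]; print(t,round(s["time_s"],2),"F stand",(S.T@s["contact_force"]).round(1),"pos",p.round(1),round(s["opening"],1)); return p
E
python3 - <<'E'
from bench import *
from h import *
rep("above")
print(line_to(tcp((-3,-70,2)),vel=40,guard=8)); p=rep("down")
print(line_to(tcp((-16,-70,p[2])),vel=40,guard=8)); rep("slid")
snap("wF")
E
```

```text
above 7.42 F stand [-0.6  0.2 -0. ] pos [ -3.4 -69.1  24.7] 26.8
True
down 7.89 F stand [1.8 0.8 5.4] pos [ -2.7 -69.7   7.5] 26.9
True
slid 8.13 F stand [-0.4 -0.1  2.8] pos [ -5.1 -69.5   7.5] 26.8
```

View pics/wF.png

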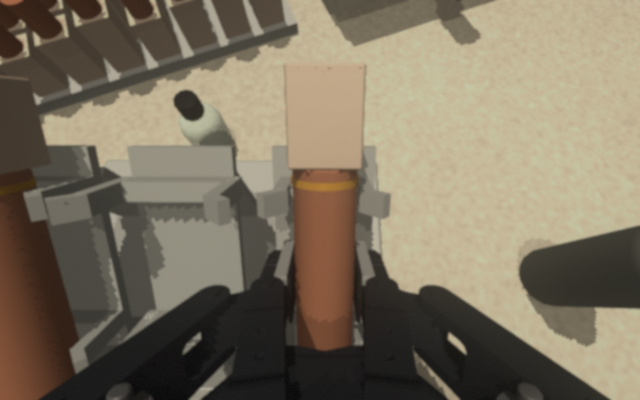

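```bash
python3 - <<'E'
from bench import *
from h import *
dwell(.1); rep("idle")
print(line_to(tcp((-14,-70,8)),vel=25,guard=14)); p=rep("slid"); dwell(.2); p=rep("slid")
print(line_to(tcp((p[0],-70,4)),vel=25,guard=12)); rep("down"); dwell(.3); rep("settled")
E
```

```text
idle 8.28 F stand [-1.2  1.2  1.5] pos [ -5.1 -69.5   7.5] 27.0
False
slid 8.8 F stand [ 9.1 -0.6  3.4] pos [ -8.3 -69.7   7.5] 26.5
slid 9.0 F stand [ 8.6 -0.6  4.5] pos [ -8.3 -69.8   7.5] 26.8
True
down 9.21 F stand [1.7 0.6 4. ] pos [ -8.2 -69.7   7.4] 26.9
settled 9.51 F stand [ 2.  -0.3  5.9] pos [ -8.2 -69.7   7.5] 26.6
```

```bash
python3 - <<'E'
from bench import *
from h import *
move_gripper(50); rep("open")
line_to(tcp((-8.2,-70,80)),vel=200); rep("up"); snap("wG")
import bench
im=camera("scene"); cv2.imwrite("pics/scene1.png",im[:,:,::-1])
im=camera("top"); cv2.imwrite("pics/top1.png",im[:,:,::-1])
cv2.imwrite("pics/sz1.png",cv2.resize(cv2.imread("pics/scene1.png")[170:270,320:450],None,fx=4,fy=4,interpolation=cv2.INTER_CUBIC))
cv2.imwrite("pics/tz1.png",cv2.resize(cv2.imread("pics/top1.png")[160:260,365:485],None,fx=6,fy=6,interpolation=cv2.INTER_CUBIC))
E
```

```text
open 9.86 F stand [-0.3  0.1 -0.3] pos [ -8.5 -69.7   7. ] 49.7
up 10.38 F stand [-0.8 -0.1  0.7] pos [ -7.7 -69.7  80.1] 50.0
```

View pics/wG.png

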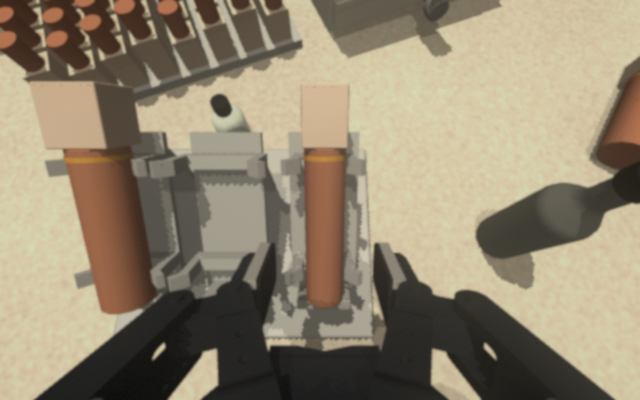

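View pics/sz1.png

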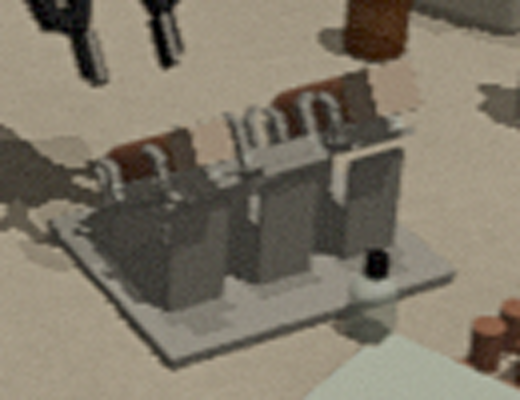

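View pics/tz1.png

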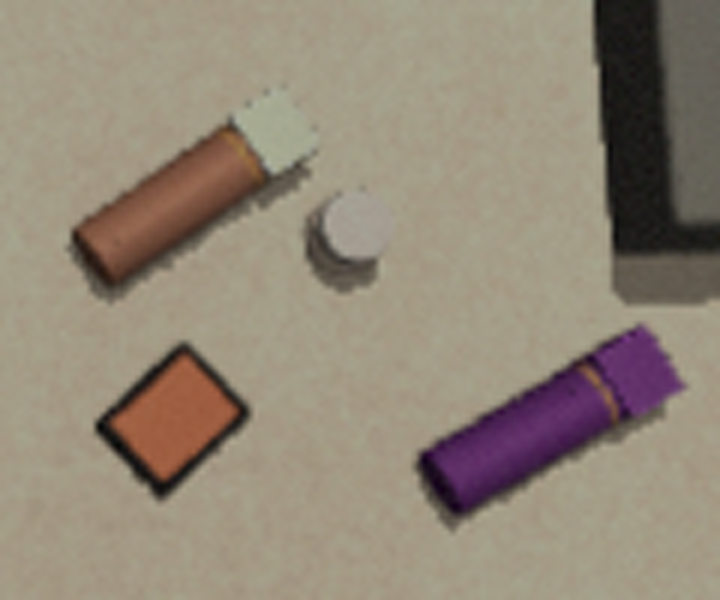

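```bash
python3 - <<'E'
from bench import *
from h import *
i=camera_info("top")
def p(x,y,z): return onz(i,(x/6+364.6,y/6+159.6),z)
f=p(95,258,22); c=p(298,112,30); print(f.round(),c.round(), np.linalg.norm((c-f)[:2]))
d=(c-f)[:2]; yw=np.arctan2(d[1],d[0]); print(np.degrees(yw)); m=(f+c)/2
u=np.array([np.cos(yw),np.sin(yw),0]); g=m-15*u; print("grasp",g)
for up in (1,0):
  for z in (20,120,250):
    q=ik([g[0],g[1],z],toolR(seatR(yw,0),up).as_rotvec()); print(up,z,None if q is None else q.round(2))
q=ik([500,-40,350],toolR(seatR()).as_rotvec());print(q)
for uv,z in (((355,228),45),((170,420),14)): print(p(*uv,z).round())
print(onz(i,(337,209),100))
E
```

```text
[ 524. -281.   22.] [ 608. -405.   30.] 150.5717983474079
-55.98427177400805
grasp [ 557.7619635  -330.62855527   26.        ]
1 20 [-0.03  0.95  0.8   1.92 -1.03  0.75 -1.16]
1 120 [-0.2   1.    1.18  1.89 -1.09  1.07 -1.1 ]
1 250 [-0.23  0.78  1.19  1.8  -0.8   1.14 -1.32]
0 20 [ 0.69  0.79 -0.33  1.89  0.46  0.54  0.64]
0 120 [ 0.93  0.73 -0.7   1.84  0.64  0.81  0.49]
0 250 [ 1.05  0.62 -0.89  1.75  0.55  1.04  0.56]
[ 1.13467590e-01  5.65713785e-04 -3.27288255e-01  2.31703356e+00
  8.61339471e-01  4.46329231e-01 -2.89834962e+00]
[ 534. -431.   45.]
[ 427. -322.   14.]
[ 493.23673099 -119.29515692  100.        ]
```

```bash
python3 - <<'E'
from bench import *
from h import *
s=read_state(); print(s["ee_pos"].round(), s["joint_pos"].round(2))
line_to(tcp((-8.2,-70,80))+[0,-20,150],vel=300)
yw=np.radians(-55.5)
move_ptp([548,-316,270],toolR(seatR(yw,0),False).as_rotvec())
s=read_state(); print(s["time_s"],s["ee_pos"].round(), s["joint_pos"].round(2))
snap("wH")
line_to([552,-322,200],vel=250); print(read_state()["time_s"]); snap("wI")
E
```

```text
[531.  55. 145.] [-0.32  0.48 -0.16  2.45  1.96  0.58  1.97]
12.8667 [ 548. -314.  269.] [ 0.03  0.5   0.61  1.81 -0.34  0.95  1.39]
13.35
```

View pics/wH.png

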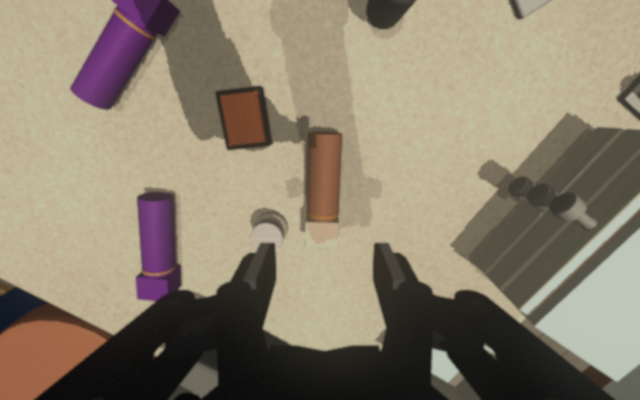

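View pics/wI.png

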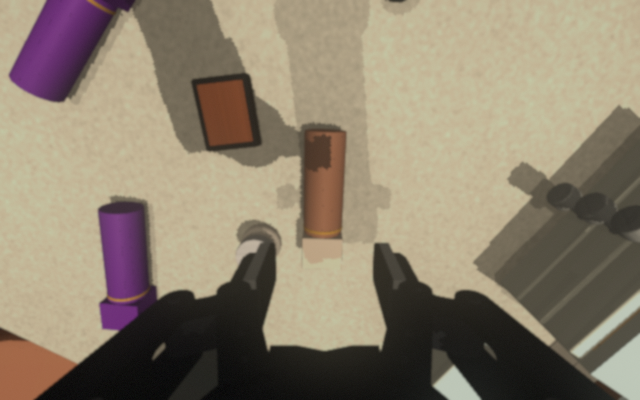

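```bash
python3 - <<'E'
from h import *
for n,box in (("wH",(290,120,350,245)),("wI",(285,115,365,265))):
    w=np.load(n+".npy",allow_pickle=True).item(); im=cv2.imread(f"pics/{n}.png"); x0,y0,x1,y1=box
    c=im[y0:y1,x0:x1]; h=cv2.cvtColor(c,cv2.COLOR_BGR2HSV)
    m=((h[:,:,1]>110)&((h[:,:,0]<16)|(h[:,:,0]>170))).astype(np.uint8)*255
    m=cv2.morphologyEx(m,cv2.MORPH_CLOSE,np.ones((5,5)))
    cs,_=cv2.findContours(m,cv2.RETR_EXTERNAL,cv2.CHAIN_APPROX_NONE); k=max(cs,key=cv2.contourArea)+[x0,y0]
    mm=np.zeros(im.shape[:2],np.uint8); cv2.drawContours(mm,[k],-1,255,-1)
    ys=np.where(mm.any(1))[0]; print(n,ys[0],ys[-1],cv2.boundingRect(k))
    L=[];Rr=[]
    for y in range(ys[0]+8,ys[-1]-8):
        xs=np.where(mm[y])[0]; L.append(onz(w,(xs[0]-.5,y),22)); Rr.append(onz(w,(xs[-1]+.5,y),22))
    L=np.array(L);Rr=np.array(Rr)
    M=(L+Rr)/2; v=np.polyfit(M[:,0],M[:,1],1); print("yaw",np.degrees(np.arctan(v[0])),"width",np.median(np.linalg.norm(L-Rr,axis=1)),"mid",M.mean(0).round(1))
    yw=np.arctan(v[0])
    cx=np.median([ (np.where(mm[y])[0].mean()) for y in range(ys[0]+8,ys[-1]-8)])
    for y,z in ((ys[0],22),(ys[0],40),(ys[-1]+1,22),(ys[-1]+1,44)): print(y,z,onz(w,(cx,y),z).round(1))
    cv2.imwrite(f"pics/m{n}.png",cv2.resize(np.hstack([c,cv2.merge([mm[y0:y1,x0:x1]]*3)]),None,fx=3.5,fy=3.5,interpolation=cv2.INTER_CUBIC))
E
```

```text
wH 133 220 (308, 133, 33, 88)
yaw -57.540443456013556 width 40.4197999895225 mid [ 555.1 -325.9   22. ]
133 22 [ 523.2 -279.6   22. ]
133 40 [ 522.4 -278.4   40. ]
221 22 [ 590.9 -377.8   22. ]
221 44 [ 586.2 -370.7   44. ]
wI 130 237 (305, 130, 40, 108)
yaw -57.50163260690524 width 40.89282360679122 mid [ 555.5 -326.4   22. ]
130 22 [ 522.8 -279.1   22. ]
130 40 [ 522.1 -278.    40. ]
238 22 [ 592.1 -379.8   22. ]
238 44 [ 586.4 -371.5   44. ]
```

View pics/mwI.png

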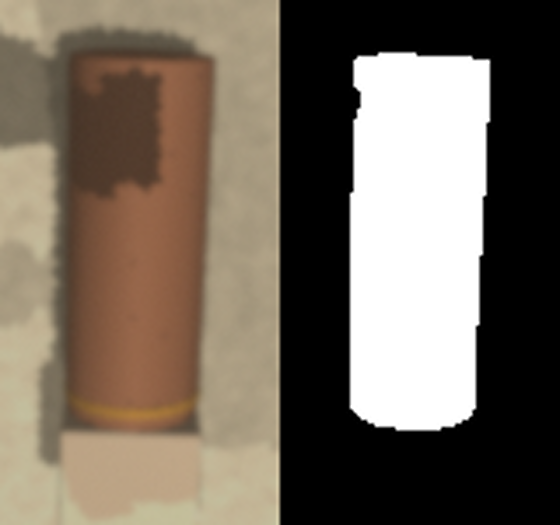

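```bash
python3 - <<'E'
from bench import *
from h import *
T=toolR(seatR(np.radians(-57.3),0),False).as_rotvec()
g=np.array([556.3,-328.6])
move_gripper(64)
line_to([*g,90],T,vel=200); snap("wJ")
print(line_to([*g,5],T,vel=120,guard=12)); s=read_state(); print(s["time_s"],s["ee_pos"],s["contact_force"].round(1)); snap("wK")
E
```

```text
False
15.3 [ 556.6737055  -329.09779168    5.52467189] [-0.8 -0.8 -0.2]
```

View pics/wJ.png

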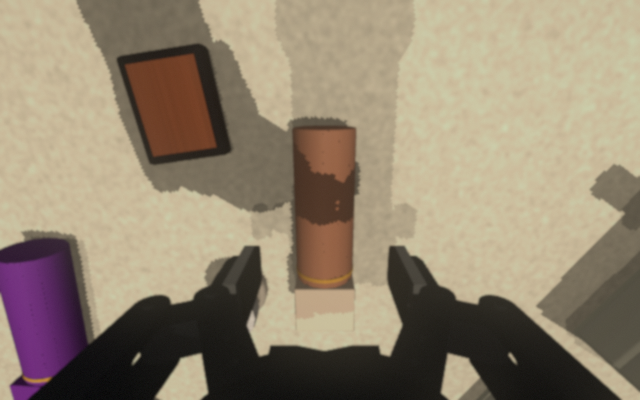

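View pics/wK.png

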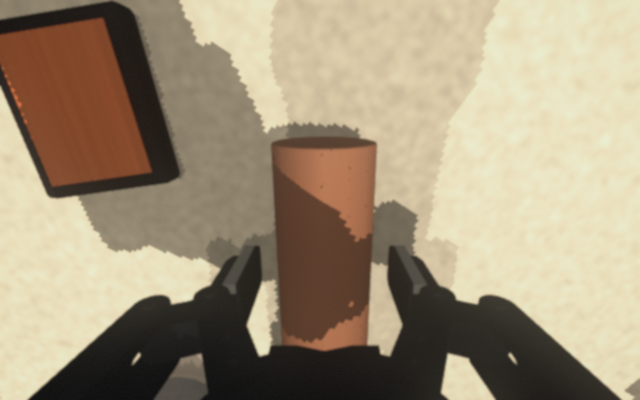

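```bash
python3 - <<'E'
from bench import *
from h import *
move_gripper(30,40)
s=read_state(); print(s["time_s"],s["opening"],s["contact_force"].round(1))
line_to([556.3,-328.6,330],vel=300)
s=read_state(); print(s["time_s"],s["opening"],s["contact_force"].round(1),s["joint_pos"].round(2)); snap("wL")
S=seatR()
for up in (False,True):
  for p in ((-3,2,220),(-3,2,160),(-3,2,100),(-3,2,60),(-3,2,14),(-12,2,14)):
    q=ik(tcp(p),toolR(S,up).as_rotvec()); print(up,p,None if q is None else q.round(2))
E
```

```text
15.6667 42.6955011785528 [-0.8  0.2  5.1]
16.9 42.562872492720054 [-0.5 -0.2 -2.3] [ 0.01  0.46  0.66  1.72 -0.31  1.07  1.34]
False (-3, 2, 220) [-1.09  0.23  0.45  2.36  1.07  0.49 -0.43]
False (-3, 2, 160) [-1.43  0.62  1.16  2.38 -1.17  0.12  1.85]
False (-3, 2, 100) [ 0.21  0.68 -1.07  2.31  1.62  1.1  -0.82]
False (-3, 2, 60) [ 0.23  0.79 -1.07  2.3   1.71  1.15 -0.83]
False (-3, 2, 14) [ 0.26  0.9  -1.07  2.27  1.8   1.21 -0.83]
False (-12, 2, 14) [ 0.25  0.91 -1.07  2.28  1.81  1.22 -0.85]
True (-3, 2, 220) [-1.07  0.23  0.43  2.36  1.07  0.49  2.71]
True (-3, 2, 160) [-1.48  0.73  1.3   2.38 -1.43  0.26 -1.04]
True (-3, 2, 100) [-0.03  0.54 -0.7   2.32  1.61  0.83  2.28]
True (-3, 2, 60) [ 0.12  0.69 -0.89  2.3   1.71  1.    2.27]
True (-3, 2, 14) [ 0.16  0.8  -0.89  2.27  1.8   1.04  2.25]
True (-12, 2, 14) [ 0.25  0.91 -1.07  2.28  1.81  1.22  2.29]
```

View pics/wL.png

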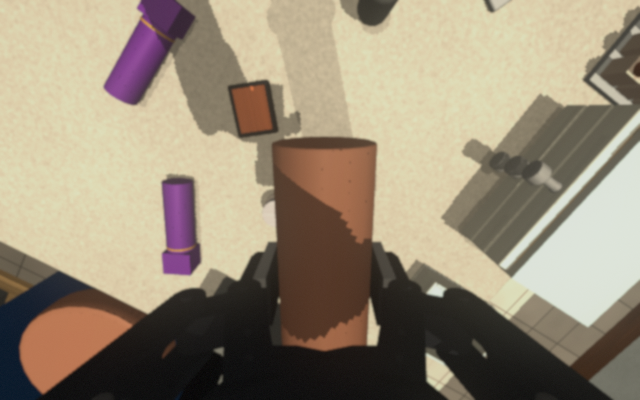

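```bash
python3 - <<'E'
from bench import *
from h import *
S=seatR()
movej([-.45,.19,-.32,2.33,1.11,.69,2.65-np.pi])
s=read_state(); print(s["time_s"],s["opening"],s["contact_force"].round(1),s["joint_pos"].round(2)); p=rep("hover"); print((R.from_rotvec(s["eef_rot"]).inv()*toolR(S,False)).magnitude())
for q in ((-3,2,160),(-3,2,100),(-3,2,70),(-3,2,14),(-12,2,14)):
    j=ik(tcp(q),toolR(S,False).as_rotvec()); print(q,None if j is None else j.round(2))
snap("wM")
E
```

```text
18.7583 42.609835695285135 [-0.4 -0.2 -2.4] [-0.45  0.19 -0.32  2.33  1.11  0.69 -0.49]
hover 18.76 F stand [-1.6 -0.3 -1.8] pos [ -3.3  -1.2 237.6] 42.6
0.006707049681600691
(-3, 2, 160) [-0.43  0.34 -0.25  2.34  1.4   0.61 -0.73]
(-3, 2, 100) [-0.42  0.46 -0.19  2.34  1.63  0.57 -0.92]
(-3, 2, 70) [-0.41  0.52 -0.16  2.33  1.74  0.56 -1.01]
(-3, 2, 14) [-0.4   0.62 -0.11  2.3   1.93  0.55 -1.16]
(-12, 2, 14) [-0.41  0.63 -0.11  2.31  1.94  0.56 -1.19]
```

View pics/wM.png

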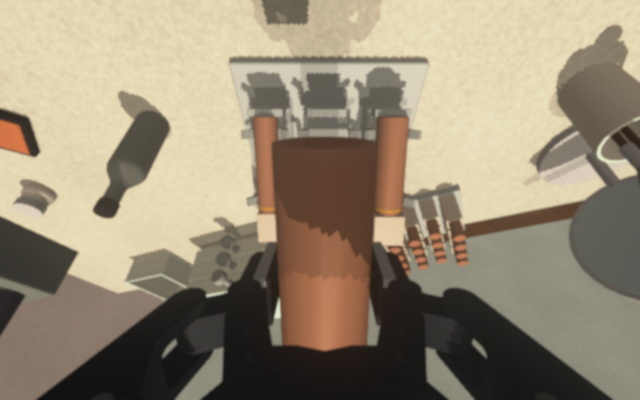

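```bash
python3 - <<'E'
from bench import *
from h import *
T=toolR(seatR(),False).as_rotvec()
line_to(tcp((-1,2,110)),T,vel=200); rep("a"); snap("wN")
line_to(tcp((-1,2,50)),T,vel=120); rep("b")
print(line_to(tcp((-1,2,10)),T,vel=40,guard=8)); rep("down"); dwell(.1); rep("down"); snap("wO")
E
```

```text
a 19.6 F stand [ 0.   0.1 -0.9] pos [ -0.9   2.  110. ] 43.0
b 20.3 F stand [-1.   0.6 -0.9] pos [-0.9  2.4 50.7] 42.6
True
down 21.07 F stand [ 1.1 -0.9  5.5] pos [-1.2  1.8 17.7] 42.9
down 21.17 F stand [ 2.  -1.3  5.7] pos [-1.2  1.8 17.7] 43.1
```

View pics/wN.png

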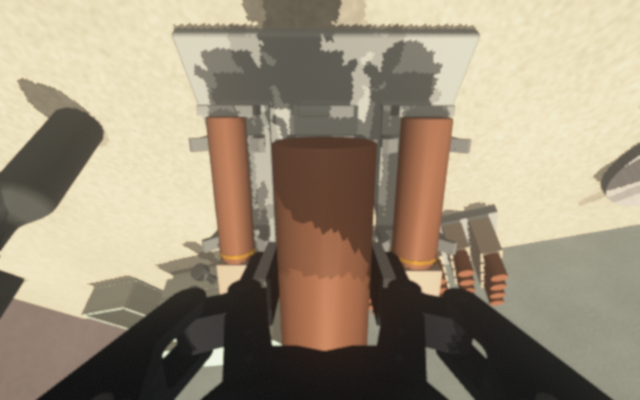

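View pics/wO.png

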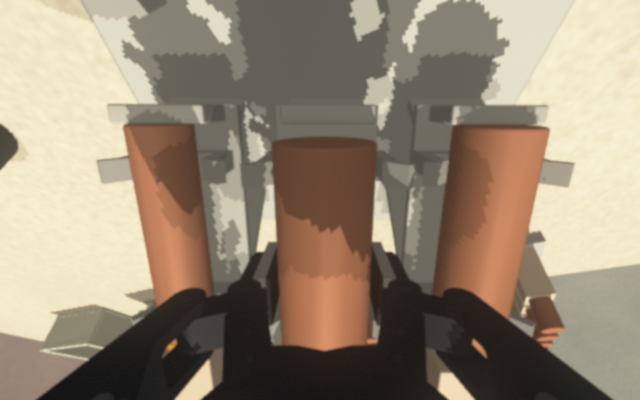

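```bash
python3 - <<'E'
from bench import *
from h import *
T=toolR(seatR(),False).as_rotvec()
print(line_to(tcp((-18,2,17.7)),T,vel=25,guard=14)); p=rep("slid"); dwell(.1); rep("slid"); snap("wP")
E
```

```text
True
slid 21.75 F stand [ 1.5 -1.2  4.3] pos [-7.5  2.4 17.8] 42.7
slid 21.85 F stand [2.9 0.1 3.6] pos [-7.5  2.5 17.8] 42.9
```

View pics/wP.png

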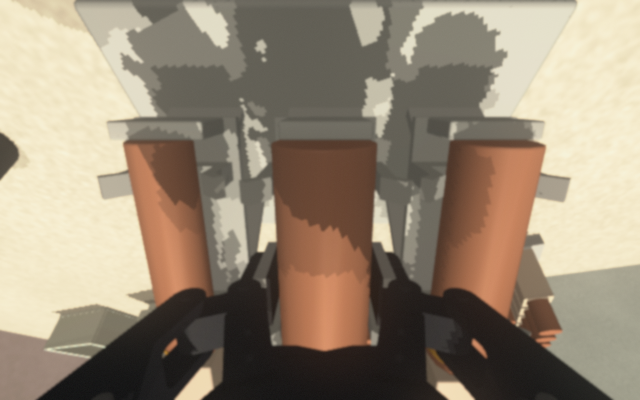

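```bash
python3 - <<'E'
from bench import *
from h import *
T=toolR(seatR(),False).as_rotvec()
print(line_to(tcp((-7.5,2.2,10)),T,vel=25,guard=14)); rep("press"); dwell(.3); p=rep("press")
print(line_to(tcp((-12,2.2,p[2])),T,vel=25,guard=12)); rep("slid"); dwell(.3); rep("settle")
snap("wQ")
cam=camera("scene"); cv2.imwrite("pics/scene2.png",cam[:,:,::-1]); cv2.imwrite("pics/sz2.png",cv2.resize(cv2.imread("pics/scene2.png")[150:270,310:460],None,fx=5,fy=5,interpolation=cv2.INTER_CUBIC))
E
```

```text
True
press 22.11 F stand [ 2.2 -0.6  6. ] pos [-7.5  2.4 17.7] 43.2
press 22.41 F stand [1.3 1.1 6. ] pos [-7.5  2.4 17.7] 42.9
False
slid 22.73 F stand [ 7.3 -0.3  7.7] pos [-7.7  2.4 17.7] 42.6
settle 23.02 F stand [ 6.6 -0.9  7.4] pos [-7.7  2.4 17.7] 42.7
```

View pics/sz2.png

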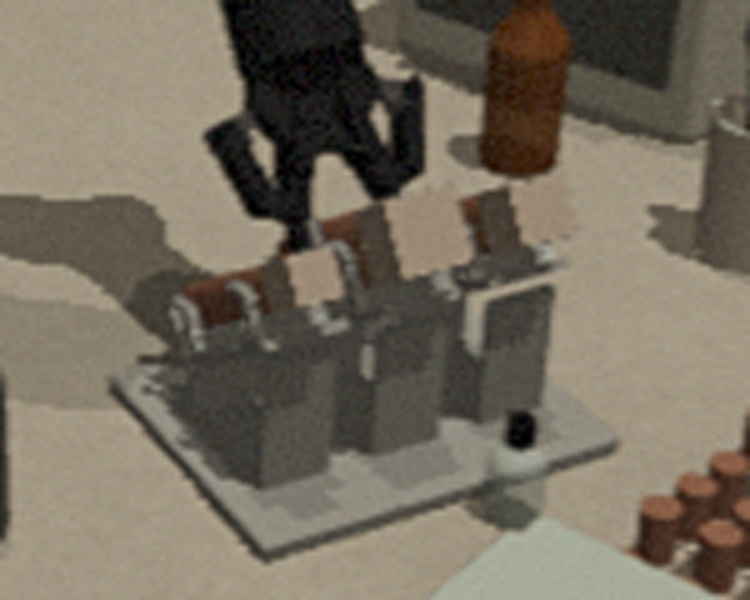

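```bash
python3 - <<'E'
from bench import *
from h import *
T=toolR(seatR(),False).as_rotvec()
move_gripper(60); rep("open"); snap("wR")
line_to(tcp((-7.5,2.2,110)),T,vel=200); rep("up"); 
line_to(tcp((-37.5,2.2,200)),T,vel=200); rep("up"); snap("wS")
for n in ("scene","top"):
    cv2.imwrite(f"pics/{n}3.png",camera(n)[:,:,::-1])
cv2.imwrite("pics/sz3.png",cv2.resize(cv2.imread("pics/scene3.png")[150:270,310:460],None,fx=5,fy=5,interpolation=cv2.INTER_CUBIC))
E
```

```text
open 23.43 F stand [ 0.1 -0.1 -1. ] pos [-12.7   2.   17.5] 59.9
up 24.09 F stand [-0.5 -0.2 -0.6] pos [ -7.4   2.2 109.9] 59.6
up 24.72 F stand [-0.1 -0.6 -0.3] pos [-37.3   1.8 199. ] 60.1
```

View pics/wS.png

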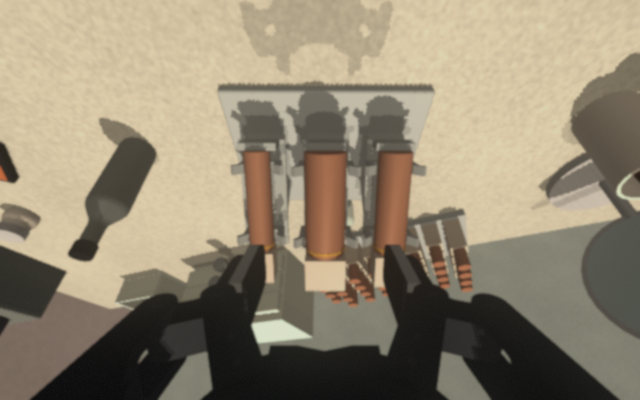

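View pics/sz3.png

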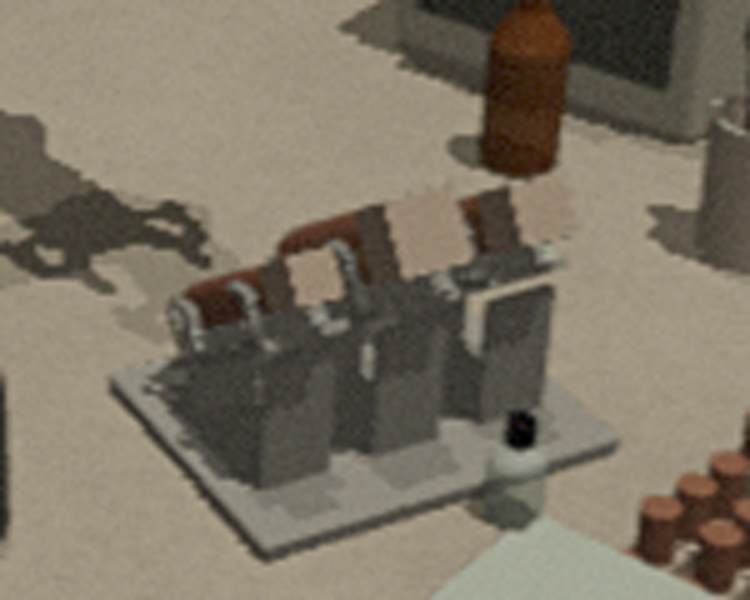

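View pics/top3.png

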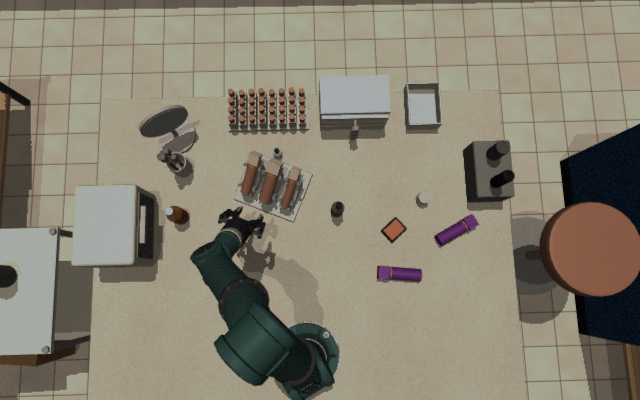

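```bash
python3 - <<'E'
from bench import *
from h import *
T=toolR(seatR(),False).as_rotvec()
line_to(tcp((40,45,180)),T,vel=250); snap("wT")
line_to(tcp((40,-45,180)),T,vel=250); snap("wU"); rep("")
for n in ("wT","wU"):
    im=cv2.imread(f"pics/{n}.png"); cv2.imwrite(f"pics/{n}z.png",cv2.resize(im[60:260,190:460],None,fx=2.9,fy=2.9,interpolation=cv2.INTER_CUBIC))
E
```

```text
25.99 F stand [ 0.9  0.8 -1.3] pos [ 39.4 -44.7 180.3] 59.6
```

View pics/wTz.png

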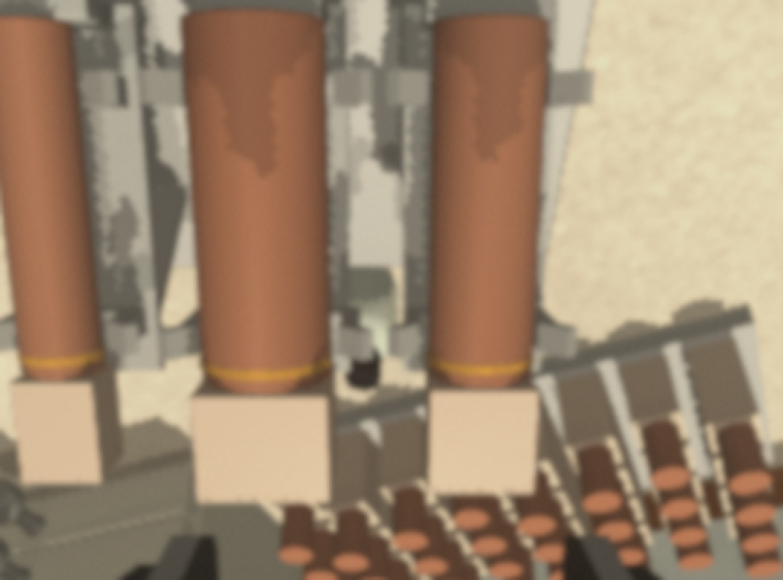

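View pics/wUz.png

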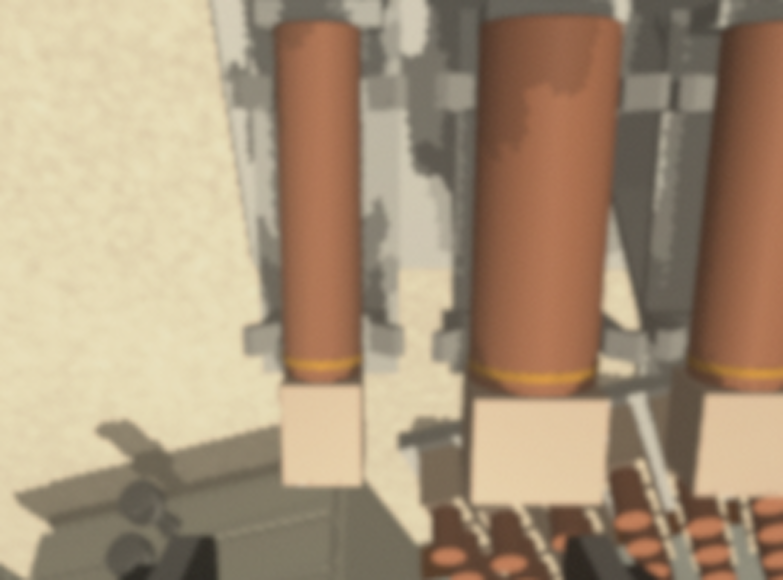

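```bash
python3 - <<'E'
from h import *
S=seatR(); w=[np.load(n+".npy",allow_pickle=True).item() for n in ("wT","wU")]
D={"slim":(14,[(13,382),(95,380),(103,483),(22,486)],[(282,383),(362,383),(363,487),(283,487)]),
"wide":(22,[(192,395),(330,390),(330,500),(197,502)],[(470,400),(610,397),(607,503),(472,504)]),
"mid":(18,[(428,392),(430,495)],[(702,397),(695,495)])}
f=lambda p:(p[0]/2.9+190-.33,p[1]/2.9+60-.33)
for k,(r,a,b) in D.items():
    q=np.array([S.T@(tri(w[0],f(x),w[1],f(y))[0]-C) for x,y in zip(a,b)]); print(k,q.round(1).tolist(),"seatfloor z est",(q[:,2].mean()-2*r).round(1),"mean",q.mean(0).round(1))
E
```

```text
slim [[45.0, -82.8, 19.1], [45.2, -55.8, 17.2], [81.7, -55.7, 20.4], [81.9, -83.5, 21.3]] seatfloor z est -8.5 mean [ 63.4 -69.5  19.5]
wide [[46.9, -20.2, 30.4], [44.8, 24.9, 32.6], [79.3, 24.7, 40.1], [80.9, -19.2, 37.8]] seatfloor z est -8.8 mean [63.   2.6 35.2]
mid [[46.8, 56.6, 27.2], [82.1, 57.7, 28.1]] seatfloor z est -8.4 mean [64.4 57.2 27.6]
```

```bash
python3 - <<'E'
import cv2, numpy as np
a=cv2.imread("pics/wT.png")[188:240,248:312]; b=cv2.imread("pics/wU.png")[188:240,344:408]
cv2.imwrite("pics/cz.png",cv2.resize(np.hstack([a,b]),None,fx=6,fy=6,interpolation=cv2.INTER_CUBIC))
E
```

```text
(no output)
```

View pics/cz.png

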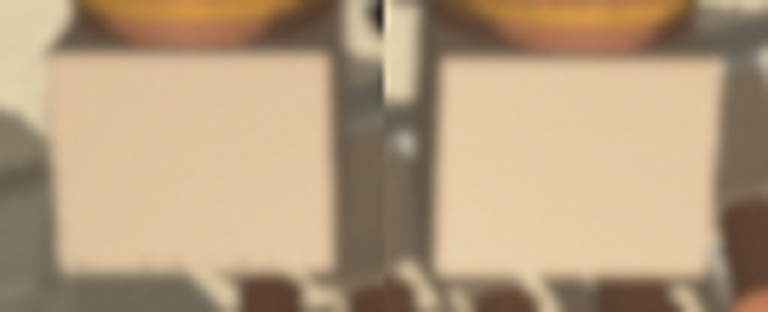

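```bash
python3 - <<'E'
from h import *
S=seatR(); w=[np.load(n+".npy",allow_pickle=True).item() for n in ("wT","wU")]
a=[(50,52),(332,50),(333,269),(58,273)];b=[(54,60),(338,60),(332,272),(50,276)]
for x,y in zip(a,b):
    P,g=tri(w[0],(x[0]/6+247.6,x[1]/6+187.6),w[1],(y[0]/6+343.6,y[1]/6+187.6)); print((S.T@(P-C)).round(1),round(g,2))
# predicted seated cap corners
o=np.array([-3.2,2.4,-8.5])
for pitch in (0,6):
  for k in range(2):
    base=(247.6,187.6) if k==0 else (343.6,187.6)
    a_=np.radians(pitch); M=np.array([[np.cos(a_),0,-np.sin(a_)],[0,1,0],[np.sin(a_),0,np.cos(a_)]])
    out=[]
    for c in ((48,-22,44),(48,22,44),(85,22,44),(85,-22,44)):
        piv=np.array([-65,0,0]); q=M@(np.array(c)-piv)+piv
        out.append(((proj(w[k],C+S@(o+q))[0]-base)*6).round().tolist())
    print(pitch,k,out)
E
```

```text
[ 46.4 -19.6  32.7] 0.33
[45.7 24.5 34.2] 0.56
[79.  24.4 41. ] 0.35
[ 81.3 -19.6  37.4] 0.27
0 0 [[45.0, 48.0], [331.0, 48.0], [336.0, 270.0], [61.0, 270.0]]
0 1 [[56.0, 54.0], [340.0, 55.0], [323.0, 275.0], [49.0, 275.0]]
6 0 [[25.0, 37.0], [324.0, 37.0], [328.0, 278.0], [37.0, 278.0]]
6 1 [[64.0, 43.0], [361.0, 43.0], [349.0, 283.0], [59.0, 283.0]]
```

```bash
python3 - <<'E'
from bench import *
s=read_state(); print(s["time_s"],s["contact_force"].round(1)); print(job_done())
E
```

```text
25.9917 [ 1.7  0.2 -0.5]
the job is handed in; nothing more can be done
None
```

The slim tube now lies in the narrowest cradle (right-hand) and the thick tube in the widest (middle), both cap uphill. I handed the job in at about 26 s of robot time, with the gripper clear of everything.

**How each tube went in:** I lowered each one until it touched the groove floor and slid it down until it met the foot stop. I then held it still for 0.3 s before opening the fingers.

**Last checks:**
- **Cap positions:** From two wrist views, all three tubes gave groove-floor heights within 0.4 mm of each other. Their caps sat within 1.4 mm of each other along the slope.
- **Foot ends:** All three line up at their stops, at about row 152 in the wrist picture.
- **Other things:** The middle-sized tube and the other items looked undisturbed in the top and scene pictures.

**One disagreement:** the measured corners of the thick tube's cap came out uneven, about 33 mm at the lower edge and 39 mm at the upper edge, against an expected 35.5 mm. Where the corners should appear for a fully seated tube matched the pictures to within about 1.5 px, and a tube tipped up 6 degrees did not match. I therefore put the unevenness down to reading error.

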